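# Sort flanged bushes with a sliding go gauge

### The arm

A 6-joint arm with a two-finger parallel gripper is mounted at the origin on a cart in front of the work surface, level with it; the furniture and walls round the work are solid. World frame = base frame: x ahead of the robot, y to its left, z up, the work surface at z = 0. Lengths are in m, angles in rad, forces in N, time in s.
With the tool pointing down it reaches from about 0.35 to 0.875 m from the base axis. Payload 15.5 kg.
Tool frame: the origin (TCP) lies between the finger pads; the fingertips stand arm.tips_ahead ahead of it and the grasp point (between the pads) lies 3 mm ahead of it (arm.tips_ahead is the distance from the TCP to the fingertips, in m); z points along the fingers, y is the direction in which the jaws open and shut (so a half turn about z gives the same grasp; the last joint's range is limited). The gripper opens to 85 mm and grips with 20 to 120 N. Pads are 22 mm wide; open, the fingers measure 114 mm over their backs; the gripper's body (76 mm by 85 mm) begins 54 mm behind the grasp point. The pads swing forward as they close: fully open they stand 13 mm farther back than shut.
Start: joints at [-1.198, 0.494, 1.345, -0, 1.302, -0.096], TCP at [0.282, -0.558, 0.253] pointing down, gripper open.
Joint ranges: [-2.91, 2.91], [-0.82, 2.16], [0.22, 2.67], [-1.22, 4.37], [0.12, 2.79], [-3.08, 3.08]. Speed limits (rad/s): [1.89, 1.89, 2.57, 3.01, 3.01, 3.01].

### API

Orientations are given as a unit quaternion [x, y, z, w].
In Python, from bench import arm gives the robot as it stands.
- The arm moves only by the tool jog_arm, never from a script. Its argument "motion" is text: rows parted by semicolons, each of 4 numbers parted by spaces: the shift along the tool's x, y, z in cm, then the turn about the tool's z in degrees. In form: x y z yaw; .... A call has 1 to 8 rows; each row shifts and turns the commanded pose from where the row before left it, along the tool's axes as they then stand; what a row does not reach is not made up. A row lasts 1/12 s, in which the tool goes at most 41.7 mm and 7.16 degrees, less where a joint would pass 70% of its speed; a pose out of reach is approached as far as the arm can. A call is refused whole if a number of a shift passes 4.17 or a number of a turn 7.16, either way. A call with a gripper value outside its range is refused whole. "hand" is the opening, from 0 (shut) to 1 (fully open), set as the call begins (left out, the last holds). The fingers move at their own pace and stop on an object; "squeeze" is the grip in N (left out, the last holds). Time passes only in rows, so rows that do not move let the fingers close. It gives the time, the measured TCP pose, the force and the opening at its end, in the units of the state.
- arm.sense(): the state, without advancing time (a new reading comes with each control period).
- arm.capture(name): name is "side" or "top"; returns a dict with "image" (400x640x3 uint8, red, green, blue), "vertical_fov" (degrees; the focal length in pixels is half the picture's height over the tangent of half this angle, whatever the lens; pixels are square), "cx", "cy" (the principal point, pixels), "k1" (the pictures are not rectified: a ray, as slopes to the right and down, at radius r is drawn at 1 + k1 r^2 times it, then the intrinsics apply), "view" (4x4, takes a point from world to camera coordinates). Camera axes: x right, y up, looking along -z (the intrinsics and any distortion apply to the point x, -y, -z); pixel columns grow to the right and rows downward; lengths in m; the calibration is good to about 2 mm. A picture is of the moment at which its call begins. There is no depth.
- arm.job_done(): hands the job in, once; it reports no verdict.
The state is a dict: "clock": time; "joints": joint angles; "qd": joint speeds; "joint_torque": joint torques, N m; "tcp_pos": TCP position; "orientation": TCP orientation; "force": force on the tool from outside, world axes, zero at the start; "torque": the same for the moment, N m; "opening": finger opening in m.
Only numpy, scipy, OpenCV 4.12 (cv2) and the standard library are available. Lean on these libraries where they do the work, as an engineer would, in place of code of your own. Each camera call takes 0.05 s, during which the arm holds its last target. There are 200 camera calls.

### The job

Try each of the three flanged bushes in the go gauge: slide it along the lane to the jaws and see whether it goes through. Leave every bush that goes through standing in the closed part of the lane, clear beyond the jaws; any bush that the jaws stop must not be forced or lifted over them, but brought back out and left standing inside the open-sided reject bay. Leave the mug, caliper, stapler, pen and mouse where they are.

Things in the scene. Friction and masses are not known exactly. Their poses are not given: they have to be found in the camera images.
- gauge: Go gauge fixed to the bench: U-shaped aluminium frame 30 mm high, no floor or roof, lane along its own +y. Origin on the bench midway between two dark steel jaws 60 mm apart (y = -8 to +8 mm, then 4 mm of 45 degree lead-in each side). Flanges pass above rails and jaws. A 58 mm barrel slides through with mere sliding friction; a 64 mm one is stopped with its axis at about y = -19 mm.
- gauge_mouth (a point): Point on the bench on the lane's centre line, 70 mm before the jaws' middle, where the straight lane begins: 68 mm wide between rails 8 mm thick. Before it the mouth flares, to about 95 mm wide 32 mm farther out. Axes as the gauge's: +y leads into the lane.
- gauge_end (a point): Point on the bench on the lane's centre line at its closed end, 190 mm beyond the jaws' middle. Two bushes fit in a row between jaws and end wall. Axes as the gauge's.
- reject_bay: Reject bay, fixed to the bench: three upright grey sheet walls 25 mm high and 4 mm thick, no floor, open on its own -y side. Inside it is 95 mm wide (x from -47.5 to +47.5 mm) and 100 mm deep (y from -50 at the open side to +50 mm at the back wall). Origin on the bench at the centre of the inside.
- bush_1: Plain steel flanged bush, upright on its barrel, flange on top: barrel 40 mm tall, flange 78 mm diameter and 8 mm thick, 48 mm high in all; straight bore 45 mm diameter, open at the top; 0.2 to 0.4 kg. Its barrel is either 58 or 64 mm in diameter, hidden under the flange (which is not told). Origin at the centre of the underside, z up along the bore.
- bush_2: Plain steel flanged bush, upright on its barrel, flange on top: barrel 40 mm tall, flange 78 mm diameter and 8 mm thick, 48 mm high in all; straight bore 45 mm diameter, open at the top; 0.2 to 0.4 kg. Its barrel is either 58 or 64 mm in diameter, hidden under the flange (which is not told). Origin at the centre of the underside, z up along the bore.
- bush_3: Plain steel flanged bush, upright on its barrel, flange on top: barrel 40 mm tall, flange 78 mm diameter and 8 mm thick, 48 mm high in all; straight bore 45 mm diameter, open at the top; 0.2 to 0.4 kg. Its barrel is either 58 or 64 mm in diameter, hidden under the flange (which is not told). Origin at the centre of the underside, z up along the bore.
- mug: Bystander: white mug, 92x127x95 mm, on the right. Origin at its underside.
- stapler: Bystander: desk stapler, 135x34x41 mm, standing behind the bushes.
- caliper: Bystander: caliper, 215 mm long, 10 mm thick, lying to the left of the reject bay.
- pen: Bystander: black pen, 139 mm long, lying near the front edge.
- mouse: Bystander: black computer mouse, 112x62x35 mm, on the left.
Mind the look-alikes: they are no part of the job. What is shaped like the bush_3 but yellow is not meant.

How it is judged:
On the way:
1. the bush that does not fit has been slid up against the jaws (contact force between bush_2 and gauge above 1.5 N and y of bush_2 in the frame of gauge between -0.03 and 0 m and x of bush_2 in the frame of gauge between -0.01 and 0.01 m and height (world z) of bush_2 below 0.008 m), for 0.05 s.
At the end, for the whole second after the job is handed in: Both 58 mm bushes stand in the lane, axes 38 to 175 mm past the jaws' middle, within 12 mm of its centre line; the 64 mm bush stands in the reject bay, axis within 22 mm sideways and 30 mm lengthways of its centre; all upright within 0.08 rad, on the bench, at rest (y of bush_1 in the frame of gauge between 0.038 and 0.175 m and x of bush_1 in the frame of gauge between -0.012 and 0.012 m and y of bush_3 in the frame of gauge between 0.038 and 0.175 m and x of bush_3 in the frame of gauge between -0.012 and 0.012 m and x of bush_2 in the frame of reject_bay between -0.022 and 0.022 m and y of bush_2 in the frame of reject_bay between -0.03 and 0.03 m and angle between each of bush_1, bush_2, bush_3's own z axis and vertical below 0.08 rad and height (world z) of each of bush_1, bush_2, bush_3 below 0.006 m and linear speed of each of bush_1, bush_2, bush_3 below 0.02 m/s); the robot touches nothing.
It fails at once if a bush is lifted while at or beyond the jaws ((y of bush_1 in the frame of gauge between 0 and 0.2 m and x of bush_1 in the frame of gauge between -0.06 and 0.06 m and height (world z) of bush_1 above 0.015 m) or (y of bush_2 in the frame of gauge between 0 and 0.2 m and x of bush_2 in the frame of gauge between -0.06 and 0.06 m and height (world z) of bush_2 above 0.015 m) or (y of bush_3 in the frame of gauge between 0 and 0.2 m and x of bush_3 in the frame of gauge between -0.06 and 0.06 m and height (world z) of bush_3 above 0.015 m)).
It fails at once if the bush that does not fit is forced against the gauge (over 60 N) (contact force between bush_2 and gauge above 60 N).
It fails at once if a bystander is moved by more than 40 mm (distance of any of mug, stapler, caliper, pen, mouse from where it was at the start of the episode above 0.04 m).
It also fails if it takes over 72 s, if anything falls off the work surface, if the arm or the gripper's body presses on something with over 40 N, if the wrist force passes 120 N, or if a joint passes its speed limit or range.

## Working session

There is one attempt and no reset: what is moved stays moved. The work goes in short steps, Python scripts to look and compute and a tool call to move; the robot and the scene stay as the last step left them, time stands still between calls to the robot, and variables do not carry over. Pictures are saved under pics/ and viewed, about 8 in all and at most 12, crops included, and the job is handed in when it is done.

Besides the shell and the picture viewer there is one more tool, called after "Request:" by a JSON object that holds its "api" and its "payload". jog_arm: Moves the arm, as the interface text tells. Its arguments: {"type":"object","properties":{"motion":{"type":"string"},"hand":{"type":"number"},"squeeze":{"type":"number"}},"required":["motion"]}

```bash
ls; mkdir -p pics; python3 - <<'E'
from bench import arm
import cv2
s=arm.sense();print({k:(s[k]) for k in s}, arm.tips_ahead)
for n in("side","top"):
    c=arm.capture(n);cv2.imwrite(f"pics/{n}0.png",c["image"][:,:,::-1]);print(n,c["vertical_fov"],c["cx"],c["cy"],c["k1"],c["view"])
E
```

```text
pics
{'clock': 0.0, 'joints': array([-1.19850823e+00,  4.94215397e-01,  1.34615700e+00, -2.46316486e-05,
        1.30249343e+00, -9.54775944e-02]), 'qd': array([-5.98129176e-04, -5.32248598e-04,  9.54310836e-04, -4.15276687e-05,
        2.39106219e-05, -1.23692826e-03]), 'joint_torque': array([-1.39341653e-03, -8.82154083e+01, -3.83882189e+01, -4.95955246e-04,
        9.77729709e-03,  2.57833494e-05]), 'tcp_pos': array([ 0.28169062, -0.55753349,  0.25267144]), 'orientation': array([ 9.72772901e-01,  2.31759527e-01, -9.95852994e-05, -6.28859803e-04]), 'force': array([-0.37389659, -0.70476758, -0.91889134]), 'torque': array([ 0.02861418,  0.03677729, -0.00849351]), 'opening': 0.08542191188004716} 0.022
side 48.31500537367164 325.5026931326773 203.98047586001516 -0.07597725896777106 [[ 0.43773353 -0.89897881  0.01504804 -0.22131527]
 [ 0.38165998  0.20094095  0.90219643 -0.23582455]
 [-0.81407924 -0.3891784   0.43106283 -1.12207204]
 [ 0.          0.          0.          1.        ]]
top 54.429842224677884 321.54763094826495 194.62117549162593 -0.09346544806059486 [[ 7.14224676e-04 -9.99898175e-01 -1.42523302e-02  1.41164319e-02]
 [ 9.97280542e-01 -3.38121397e-04  7.36980779e-02 -4.88875163e-01]
 [-7.36953926e-02 -1.42662085e-02  9.97178752e-01 -1.29733580e+00]
 [ 0.00000000e+00  0.00000000e+00  0.00000000e+00  1.00000000e+00]]
```

View pics/top0.png

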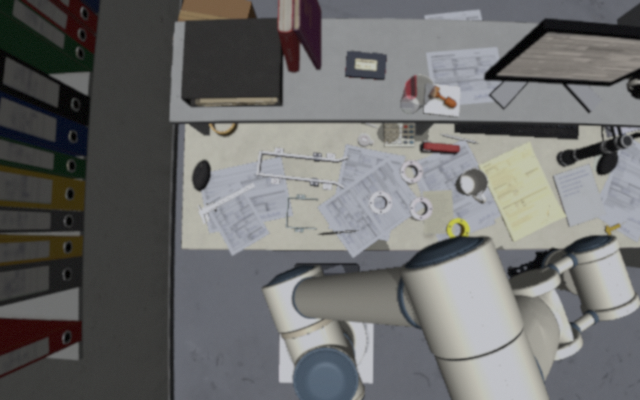

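View pics/side0.png

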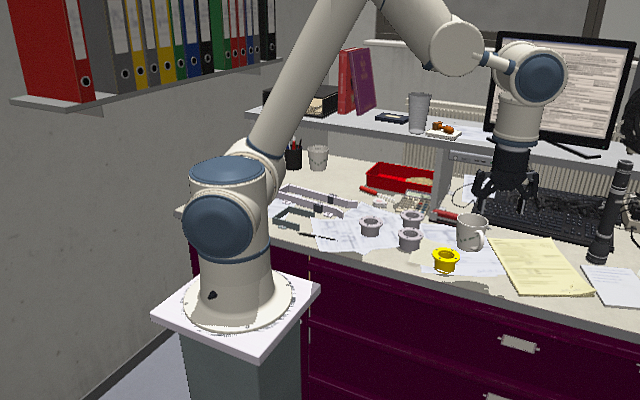

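Top view: bushes near (412,172), (380,202) and (421,209). The gauge runs from its mouth near (343,170) to its end near (260,163), and the bay is around (302,213). The yellow look-alike is at (458,228). The side view shows the same layout. I'll zoom in on both.

```bash
python3 - <<'E'
import cv2
a=cv2.imread("pics/top0.png")[135:255,185:445];cv2.imwrite("pics/topc.png",cv2.resize(a,None,fx=3,fy=3,interpolation=cv2.INTER_CUBIC))
a=cv2.imread("pics/side0.png")[175:265,255:455];cv2.imwrite("pics/sidec.png",cv2.resize(a,None,fx=4,fy=4,interpolation=cv2.INTER_CUBIC))
E
```

```text
(no output)
```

View pics/topc.png

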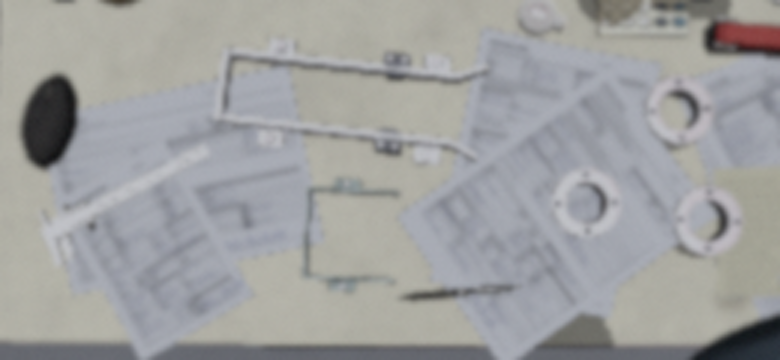

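View pics/sidec.png

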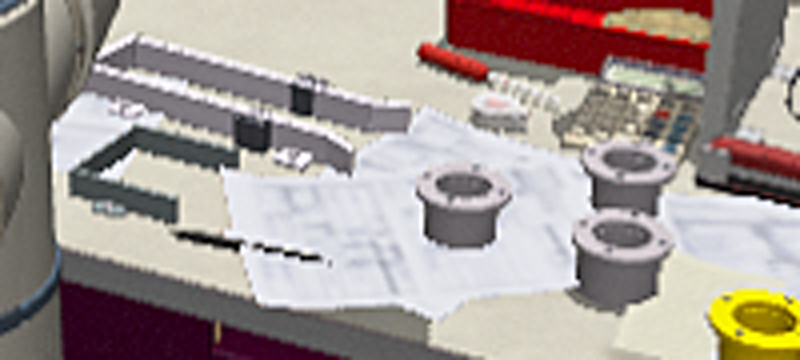

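The zoomed crops give clear pixel positions for the flange rims, jaws, end wall and bay corners. In the side crop, the front bush at (622,260) looks to have the thickest barrel. Next I'll triangulate.

```bash
cat > h.py <<'E'
import numpy as np,cv2
def cam(c):
    f=c["image"].shape[0]/2/np.tan(np.radians(c["vertical_fov"])/2)
    K=np.array([[f,0,c["cx"]],[0,f,c["cy"]],[0,0,1.]]);V=np.diag([1,-1,-1,1.])@c["view"]
    return K,np.array([c["k1"],0,0,0.]),V
def ray(cm,p):
    K,d,V=cm;x=cv2.undistortPoints(np.array([[p]],float),K,d)[0,0]
    R=V[:3,:3];return -R.T@V[:3,3],R.T@np.array([x[0],x[1],1])
def onz(cm,p,z):
    o,r=ray(cm,p);return o+r*(z-o[2])/r[2]
def tri(c1,p1,c2,p2):
    o1,r1=ray(c1,p1);o2,r2=ray(c2,p2)
    s=np.linalg.lstsq(np.c_[r1,-r2],o2-o1,rcond=None)[0]
    a,b=o1+r1*s[0],o2+r2*s[1];return (a+b)/2,np.linalg.norm(a-b)
def proj(cm,P):
    K,d,V=cm;return cv2.projectPoints(np.array(P,float).reshape(-1,1,3),V[:3,:3],V[:3,3],K,d)[0][:,0]
E
python3 - <<'E'
from bench import arm
from h import *
np.set_printoptions(precision=4,suppress=True)
T=cam(arm.capture("top"));S=cam(arm.capture("side"))
t=lambda u,v:(u/3+185-.33,v/3+135-.33); s=lambda u,v:(u/4+255-.37,v/4+175-.37)
for n,a,b in(("mid",(587,203),(465,186)),("back",(680,111),(628,162)),("front",(709,220),(622,235))):
    print(n,*tri(T,t(*a),S,s(*b)),onz(T,t(*a),.048),onz(S,s(*b),.048))
print("jawtop tri",tri(T,t(397,62),S,s(308,82)),tri(T,t(389,142),S,s(254,122)))
q={k:onz(T,t(*p),z)[:2] for k,p,z in(("eL",(230,53),.03),("eR",(218,120),.03),("jL",(397,63),.03),("jR",(389,142),.03),("mL",(457,76),.03),("mR",(449,146),.03),("b1",(311,191),.025),("b2",(306,276),.025),("o1",(400,194),.025),("o2",(393,281),.025))}
for k in q: print(k,q[k])
print("baytri",tri(T,t(311,191),S,s(140,128)),tri(T,t(306,276),S,s(75,175)))
print("pen",onz(T,t(405,297),.005),onz(T,t(515,287),.005))
E
```

```text
mid [ 0.4611 -0.1804  0.0465] 0.00018611673059049623 [ 0.4611 -0.1803  0.048 ] [ 0.4583 -0.1813  0.048 ]
back [ 0.5631 -0.2845  0.0464] 0.00156404786311096 [ 0.5631 -0.2849  0.048 ] [ 0.5593 -0.2846  0.048 ]
front [ 0.442  -0.3147  0.0464] 0.0015431934740194574 [ 0.4422 -0.3151  0.048 ] [ 0.4386 -0.3147  0.048 ]
jawtop tri (array([0.6211, 0.0306, 0.0277]), np.float64(0.00225061919704935)) (array([0.5306, 0.0397, 0.0236]), np.float64(0.0027229592463971996))
eL [0.6321 0.2188]
eR [0.5557 0.2313]
jL [0.62   0.0295]
jR [0.5305 0.0383]
mL [ 0.6051 -0.038 ]
mR [ 0.526  -0.0289]
b1 [0.4759 0.126 ]
b2 [0.3806 0.131 ]
o1 [0.4725 0.026 ]
o2 [0.3752 0.0337]
baytri (array([0.4764, 0.1257, 0.0217]), np.float64(0.0014467869323274273)) (array([0.3806, 0.1316, 0.0182]), np.float64(0.0002037016343244632))
pen [0.3569 0.0207 0.005 ] [ 0.3682 -0.1038  0.005 ]
```

Request:
{"api": "jog_arm", "payload": {"motion": "0 0 1.5 6.6; 0 0 2 6.6; 0 0 2 6.6; 0 0 2 6.6; 0 0 2 6.5; 2.5 -3 0 0; 2.5 -3 0 0; 2.5 -3 0 0", "hand": 0, "squeeze": 20}}

```text
clock: 0.87
tcp_pos: [0.3663, -0.4754, 0.1576]
orientation: [0.999, -0.054, -0.0, -0.0]
force: [0.7, -0.8, 0.8]
opening: 0.0003
```

Request:
{"api": "jog_arm", "payload": {"motion": "2.5 -3 0 0; 2.5 -3 0 0; 2.5 -3 0 0; 2.5 -3 0 0; 2.5 -3 0 0; 2.5 -3 0 0; 2.5 -3 0 0; 0 0 0 0"}}

```text
clock: 1.53
tcp_pos: [0.5664, -0.2813, 0.1582]
orientation: [0.999, -0.051, 0.001, -0.0]
force: [-1.1, 0.4, 0.2]
opening: -0.0002
```

Request:
{"api": "jog_arm", "payload": {"motion": "-0.4 0.4 2 0; 0 0 3 0; 0 0 2.5 0; 0 0 0 0; 0 0 0 0"}}

```text
clock: 1.95
tcp_pos: [0.5573, -0.2893, 0.0826]
orientation: [0.999, -0.053, -0.001, -0.001]
force: [0.5, -0.5, 0.6]
opening: -0.0003
```

```bash
python3 - <<'E'
from bench import arm
import cv2,numpy as np
from h import *
print(arm.sense()["tcp_pos"])
a=arm.capture("side")["image"][:,:,::-1];b=arm.capture("top")["image"][:,:,::-1]
a=cv2.resize(a[185:265,355:455],(500,400),interpolation=cv2.INTER_CUBIC)
b=cv2.resize(b[140:240,365:440],(300,400),interpolation=cv2.INTER_CUBIC)
cv2.imwrite("pics/c1.png",np.hstack([a,b]))
E
```

```text
[ 0.55727264 -0.28931653  0.08262919]
```

View pics/c1.png

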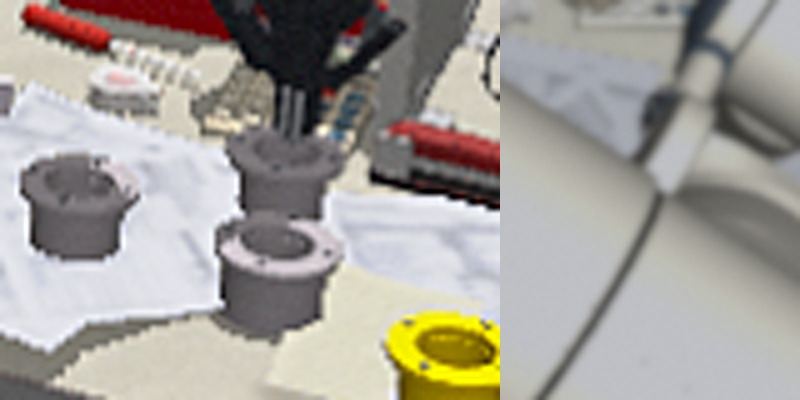

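In the side picture the shut fingers are above the back bush's bore, at about (290,130) in the crop, and a few mm off as the TCP reading says. I'll correct by that amount and go down.

Request:
{"api": "jog_arm", "payload": {"motion": "0.4 -0.4 0 0; 0 0 0 0; 0 0 1 0; 0 0 1 0; 0 0 0 0"}}

```text
clock: 2.47
tcp_pos: [0.5613, -0.2855, 0.0612]
orientation: [0.999, -0.053, -0.001, -0.001]
force: [-0.9, -0.4, -0.8]
opening: 0.0004
```

Request:
{"api": "jog_arm", "payload": {"motion": "0 0 1 0; 0 0 1 0; 0 0 0.7 0; 0 0 0 0; 0 0 0 0"}}

```text
clock: 2.88
tcp_pos: [0.562, -0.286, 0.0356]
orientation: [0.999, -0.053, -0.001, -0.0]
force: [0.2, 0.7, 0.2]
opening: -0.0003
```

Request:
{"api": "jog_arm", "payload": {"motion": "-0.3 -1 0 0; -0.4 -2 0 0; -0.4 -2.4 0 0; -0.4 -2.4 0 0; -0.4 -2.4 0 0; -0.3 -2.4 0 0; 0 -2.4 0 0; 0 -2 0 0"}}

```text
clock: 3.55
tcp_pos: [0.5583, -0.1128, 0.037]
orientation: [0.999, -0.053, 0.0, 0.0]
force: [0.3, -2.1, 0.0]
opening: -0.0001
```

Request:
{"api": "jog_arm", "payload": {"motion": "0 -1.6 0 0; 0 -1.5 0 0; 0 -1.5 0 0; 0 -1.4 0 0; 0 -1 0 0; 0 -0.5 0 0; 0 -0.5 0 0; 0 0 0 0"}}

```text
clock: 4.22
tcp_pos: [0.5672, -0.0347, 0.0365]
orientation: [0.999, -0.053, 0.0, 0.0]
force: [0.2, -3.0, 3.9]
opening: 0.0002
```

Request:
{"api": "jog_arm", "payload": {"motion": "0 -0.5 0 0; 0 -0.6 0 0; 0 -0.6 0 0; 0 -0.6 0 0; 0 -0.6 0 0; 0 -0.5 0 0; 0 -0.4 0 0; 0 0 0 0"}}

```text
clock: 4.88
tcp_pos: [0.5712, 0.0026, 0.0364]
orientation: [0.999, -0.053, 0.0, 0.0]
force: [-0.7, -1.9, 3.3]
opening: 0.0001
```

Request:
{"api": "jog_arm", "payload": {"motion": "0 -0.2 0 0; 0 -0.2 0 0; 0 -0.2 0 0; 0 -0.2 0 0; 0 -0.1 0 0; 0 -0.1 0 0; 0 0 0 0"}}

```text
clock: 5.47
tcp_pos: [0.5721, 0.0122, 0.0364]
orientation: [0.999, -0.053, 0.0, 0.0]
force: [-0.5, -4.5, 5.5]
opening: 0.0001
```

Request:
{"api": "jog_arm", "payload": {"motion": "0 -0.15 0 0; 0 -0.15 0 0; 0 -0.15 0 0; 0 -0.15 0 0; 0 0 0 0"}}

```text
clock: 5.88
tcp_pos: [0.5728, 0.0184, 0.0363]
orientation: [0.999, -0.053, 0.0, 0.0]
force: [0.1, -4.8, 4.8]
opening: 0.0003
```

Request:
{"api": "jog_arm", "payload": {"motion": "0 -0.1 0 0; 0 -0.1 0 0; 0 -0.1 0 0; 0 0 0 0"}}

```text
clock: 6.22
tcp_pos: [0.5731, 0.0213, 0.0364]
orientation: [0.999, -0.053, 0.0, 0.0]
force: [-0.9, -4.9, 4.2]
opening: 0.0001
```

Request:
{"api": "jog_arm", "payload": {"motion": "0 -0.15 0 0; 0 -0.15 0 0; 0 -0.15 0 0; 0 0 0 0"}}

```text
clock: 6.55
tcp_pos: [0.5735, 0.0259, 0.0363]
orientation: [0.999, -0.053, 0.0, 0.0]
force: [-0.6, -4.0, 4.8]
opening: -0.0001
```

Request:
{"api": "jog_arm", "payload": {"motion": "0 -0.15 0 0; 0 -0.15 0 0; 0 -0.15 0 0; 0 0 0 0"}}

```text
clock: 6.88
tcp_pos: [0.574, 0.0303, 0.0363]
orientation: [0.999, -0.053, 0.0, 0.0]
force: [-0.0, -4.4, 4.8]
opening: -0.0003
```

Request:
{"api": "jog_arm", "payload": {"motion": "0 -0.15 0 0; 0 -0.15 0 0; 0 -0.15 0 0; 0 0 0 0"}}

```text
clock: 7.22
tcp_pos: [0.5745, 0.0348, 0.0363]
orientation: [0.999, -0.053, 0.0, 0.0]
force: [-0.5, -4.1, 4.4]
opening: 0.0004
```

Request:
{"api": "jog_arm", "payload": {"motion": "0 -0.4 0 0; 0 -0.8 0 0; 0 -1.2 0 0; 0 -1.4 0 0; 0 -1.4 0 0; 0 -1.4 0 0; 0 -1.4 0 0; 0 -1.4 0 0"}}

```text
clock: 7.88
tcp_pos: [0.5844, 0.1286, 0.0363]
orientation: [0.999, -0.053, -0.0, 0.0]
force: [-0.5, -7.0, 5.7]
opening: 0.0
```

Request:
{"api": "jog_arm", "payload": {"motion": "0 -1.4 0 0; 0 -1.4 0 0; 0 -1.2 0 0; 0 -0.8 0 0; 0 -0.6 0 0; 0 -0.4 0 0; 0 0 0 0; 0 0 0 0"}}

```text
clock: 8.55
tcp_pos: [0.5904, 0.1861, 0.0362]
orientation: [0.999, -0.053, -0.0, 0.0]
force: [-0.3, -2.6, 3.2]
opening: 0.0004
```

Request:
{"api": "jog_arm", "payload": {"motion": "0 0.25 0 0; 0 0.25 0 0; 0 0 0 0; 0 0 -0.5 0; 0 0 -0.5 0; 0 0 -1 0; 0 0 0 0"}}

```text
clock: 9.13
tcp_pos: [0.591, 0.1814, 0.0584]
orientation: [0.999, -0.053, 0.001, -0.0]
force: [0.4, 0.4, 1.0]
opening: 0.0001
```

```bash
python3 - <<'E'
from bench import arm
import cv2,numpy as np
print(arm.sense()["tcp_pos"])
a=arm.capture("side")["image"][:,:,::-1];b=arm.capture("top")["image"][:,:,::-1]
a=cv2.resize(a[165:245,255:375],(600,400),interpolation=cv2.INTER_CUBIC)
cv2.imwrite("pics/c2.png",a);cv2.imwrite("pics/t2.png",b)
E
```

```text
[0.59104419 0.18137265 0.05842666]
```

View pics/c2.png

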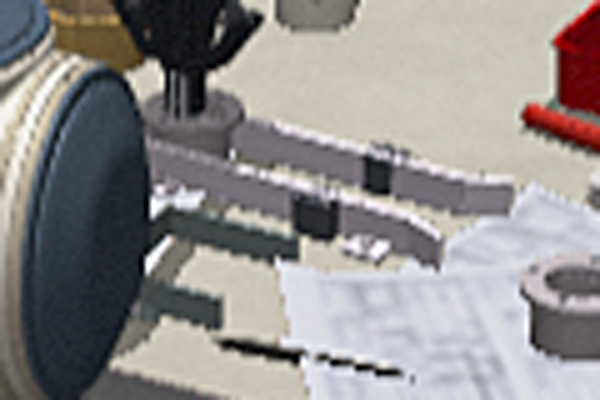

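The first bush went through and stands near the closed end, at about (195,125) in the crop, with the fingers just clear of it. Next is the middle bush.

Request:
{"api": "jog_arm", "payload": {"motion": "0 0 -2 0; 0 0 -2 0; -0.3 1 0 0; -0.6 2.5 0 0; -0.8 3.2 0 0; -0.8 3.2 0 0; -0.8 3.2 0 0; -0.8 3.2 0 0"}}

```text
clock: 9.9
tcp_pos: [0.5309, 0.0221, 0.096]
orientation: [0.999, -0.053, -0.0, -0.0]
force: [1.3, -0.2, -0.4]
opening: 0.0
```

Request:
{"api": "jog_arm", "payload": {"motion": "-0.8 3.2 0 0; -0.8 3.2 0 0; -0.8 3.2 0 0; -0.8 3.2 0 0; -0.8 3.2 0 0; -0.8 3 0 0; -0.3 1.3 0 0; 0 0.7 0 0"}}

```text
clock: 10.57
tcp_pos: [0.4578, -0.1818, 0.096]
orientation: [0.999, -0.054, -0.0, -0.0]
force: [0.6, 0.6, -0.6]
opening: 0.0003
```

Request:
{"api": "jog_arm", "payload": {"motion": "0 0 1 0; 0 0 1 0; 0 0 0 0; 0 0 0 0"}}

```text
clock: 10.9
tcp_pos: [0.4587, -0.1792, 0.0756]
orientation: [0.999, -0.053, -0.001, -0.0]
force: [-0.1, -0.1, -0.0]
opening: -0.0
```

Request:
{"api": "jog_arm", "payload": {"motion": "0.2 0.1 0 0; 0 0 0.8 0; 0 0 0.8 0; 0 0 0 0; 0 0 0 0"}}

```text
clock: 11.32
tcp_pos: [0.4605, -0.181, 0.0597]
orientation: [0.999, -0.053, -0.001, -0.0]
force: [0.3, -0.9, 0.9]
opening: 0.0001
```

Request:
{"api": "jog_arm", "payload": {"motion": "0 0 0.8 0; 0 0 0.8 0; 0 0 0.8 0; 0 0 0 0; 0 0 0 0"}}

```text
clock: 11.73
tcp_pos: [0.4605, -0.1811, 0.0356]
orientation: [0.999, -0.053, -0.001, -0.0]
force: [0.7, -0.7, 0.4]
opening: 0.0001
```

Request:
{"api": "jog_arm", "payload": {"motion": "0.8 0 0 0; 1.5 0 0 0; 1.7 0 0 0; 1.7 0 0 0; 1.5 0 0 0; 1.2 -0.5 0 0; 0.6 -1 0 0; 0 -1.5 0 0"}}

```text
clock: 12.4
tcp_pos: [0.5553, -0.1612, 0.0366]
orientation: [0.999, -0.054, 0.001, 0.0]
force: [0.1, -2.6, 0.7]
opening: 0.0002
```

Request:
{"api": "jog_arm", "payload": {"motion": "0 -1.8 0 0; 0 -2 0 0; 0 -2 0 0; 0 -1.8 0 0; 0 -1.6 0 0; 0 -1.6 0 0; 0 -1.2 0 0; 0 -0.6 0 0"}}

```text
clock: 13.07
tcp_pos: [0.5664, -0.0335, 0.0364]
orientation: [0.999, -0.052, -0.0, -0.0]
force: [-1.1, -1.0, -0.6]
opening: 0.0002
```

Request:
{"api": "jog_arm", "payload": {"motion": "0 -0.5 0 0; 0 -0.6 0 0; 0 -0.6 0 0; 0 -0.6 0 0; 0 -0.6 0 0; 0 -0.5 0 0; 0 -0.3 0 0; 0 0 0 0"}}

```text
clock: 13.73
tcp_pos: [0.5709, 0.0017, 0.0363]
orientation: [0.999, -0.053, -0.0, -0.0]
force: [-0.2, -2.6, 1.5]
opening: -0.0001
```

Request:
{"api": "jog_arm", "payload": {"motion": "0 -0.2 0 0; 0 -0.2 0 0; 0 -0.2 0 0; 0 -0.2 0 0; 0 -0.15 0 0; 0 -0.15 0 0; 0 0 0 0"}}

```text
clock: 14.32
tcp_pos: [0.572, 0.0123, 0.0363]
orientation: [0.999, -0.053, -0.0, -0.0]
force: [0.7, -2.3, 1.8]
opening: -0.0001
```

Request:
{"api": "jog_arm", "payload": {"motion": "0 -0.1 0 0; 0 -0.1 0 0; 0 -0.1 0 0; 0 0 0 0"}}

```text
clock: 14.65
tcp_pos: [0.5724, 0.0152, 0.0363]
orientation: [0.999, -0.053, 0.0, -0.0]
force: [-0.0, -2.7, 0.8]
opening: -0.0003
```

Request:
{"api": "jog_arm", "payload": {"motion": "0 -0.1 0 0; 0 -0.1 0 0; 0 -0.1 0 0; 0 0 0 0"}}

```text
clock: 14.98
tcp_pos: [0.5726, 0.0182, 0.0363]
orientation: [0.999, -0.053, 0.0, -0.0]
force: [0.1, -2.7, 2.3]
opening: -0.0001
```

Request:
{"api": "jog_arm", "payload": {"motion": "0 -0.1 0 0; 0 -0.1 0 0; 0 -0.1 0 0; 0 0 0 0"}}

```text
clock: 15.32
tcp_pos: [0.573, 0.0212, 0.0363]
orientation: [0.999, -0.053, -0.0, -0.0]
force: [0.7, -2.0, 1.3]
opening: -0.0002
```

Request:
{"api": "jog_arm", "payload": {"motion": "0 -0.15 0 0; 0 -0.15 0 0; 0 -0.15 0 0; 0 0 0 0"}}

```text
clock: 15.65
tcp_pos: [0.5734, 0.0258, 0.0363]
orientation: [0.999, -0.053, -0.0, -0.0]
force: [-0.6, -1.9, 1.4]
opening: -0.0002
```

Request:
{"api": "jog_arm", "payload": {"motion": "0 -0.15 0 0; 0 -0.15 0 0; 0 -0.15 0 0; 0 0 0 0"}}

```text
clock: 15.98
tcp_pos: [0.5739, 0.0303, 0.0363]
orientation: [0.999, -0.053, -0.0, -0.0]
force: [-0.2, -0.5, 0.3]
opening: -0.0
```

Request:
{"api": "jog_arm", "payload": {"motion": "0 -0.15 0 0; 0 -0.15 0 0; 0 -0.15 0 0; 0 0 0 0"}}

```text
clock: 16.32
tcp_pos: [0.5744, 0.0347, 0.0363]
orientation: [0.999, -0.053, 0.0, -0.0]
force: [0.3, -1.2, 2.1]
opening: -0.0001
```

Request:
{"api": "jog_arm", "payload": {"motion": "0 -0.6 0 0; 0 -1 0 0; 0 -1.2 0 0; 0 -1.2 0 0; 0 -1 0 0; 0 -0.8 0 0; 0 -0.5 0 0; 0 0 0 0"}}

```text
clock: 16.98
tcp_pos: [0.5811, 0.0983, 0.0362]
orientation: [0.999, -0.053, 0.0, -0.0]
force: [0.2, -1.5, -1.3]
opening: 0.0002
```

Request:
{"api": "jog_arm", "payload": {"motion": "0 0.25 0 0; 0 0.25 0 0; 0 0 0 0; 0 0 -0.5 0; 0 0 -0.5 0; 0 0 -1 0; 0 0 -2 0; 0 0 -2 0"}}

```text
clock: 17.65
tcp_pos: [0.5802, 0.092, 0.0974]
orientation: [0.999, -0.053, -0.0, 0.0]
force: [0.6, 0.4, -0.2]
opening: -0.0003
```

Request:
{"api": "jog_arm", "payload": {"motion": "0 1 0 0; -0.8 2.5 0 0; -0.8 3.4 0 0; -0.8 3.4 0 0; -0.8 3.4 0 0; -0.8 3.4 0 0; -0.8 3.4 0 0; -0.8 3.4 0 0"}}

```text
clock: 18.32
tcp_pos: [0.4988, -0.1413, 0.0969]
orientation: [0.999, -0.053, 0.0, 0.0]
force: [0.3, -1.0, -0.3]
opening: 0.0001
```

Request:
{"api": "jog_arm", "payload": {"motion": "-0.8 3.4 0 0; -0.8 3.4 0 0; -0.8 3.4 0 0; -0.8 3.4 0 0; -0.5 2.5 0 0; 0 1.4 0 0; 0 0.6 1 0; 0 0 1 0"}}

```text
clock: 18.98
tcp_pos: [0.4439, -0.3167, 0.0761]
orientation: [0.999, -0.054, 0.001, 0.001]
force: [0.1, -0.4, -0.1]
opening: -0.0002
```

Request:
{"api": "jog_arm", "payload": {"motion": "0 0 0 0; 0 0 0 0; 0 0 0 0"}}

```text
clock: 19.23
tcp_pos: [0.4437, -0.3142, 0.076]
orientation: [0.999, -0.052, -0.0, -0.0]
force: [-0.3, 0.7, -1.0]
opening: -0.0
```

```bash
python3 - <<'E'
from bench import arm
import cv2,numpy as np
a=arm.capture("side")["image"][:,:,::-1]
a=cv2.resize(a[165:265,255:455],(800,400),interpolation=cv2.INTER_CUBIC)
cv2.imwrite("pics/c3.png",a)
E
```

```text
(no output)
```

View pics/c3.png

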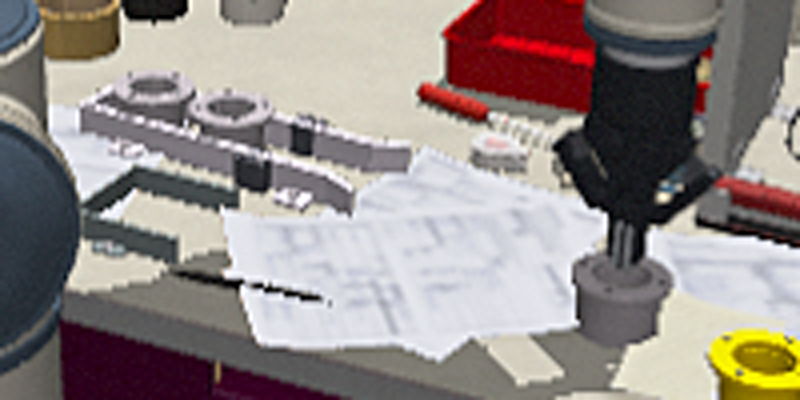

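Both passed bushes stand in the lane at crop (153,87) and (231,107). The fingers are over the third bush's bore at (625,270). Going down.

Request:
{"api": "jog_arm", "payload": {"motion": "-0.2 0.1 0 0; 0 0 0.8 0; 0 0 0.8 0; 0 0 0 0; 0 0 0 0"}}

```text
clock: 19.7
tcp_pos: [0.441, -0.3161, 0.0596]
orientation: [0.999, -0.053, -0.001, -0.0]
force: [-0.2, 0.6, 0.2]
opening: -0.0003
```

Request:
{"api": "jog_arm", "payload": {"motion": "0 0 0.8 0; 0 0 0.8 0; 0 0 0.8 0; 0 0 0 0; 0 0 0 0"}}

```text
clock: 20.12
tcp_pos: [0.4411, -0.3161, 0.0356]
orientation: [0.999, -0.053, -0.001, -0.0]
force: [-0.6, -0.6, 0.1]
opening: -0.0
```

Request:
{"api": "jog_arm", "payload": {"motion": "0.6 -0.8 0 0; 1.2 -1.6 0 0; 1.5 -2 0 0; 1.5 -2 0 0; 1.5 -2 0 0; 1.5 -2 0 0; 1.2 -2 0 0; 0.5 -2 0 0"}}

```text
clock: 20.78
tcp_pos: [0.5535, -0.1823, 0.037]
orientation: [0.999, -0.053, 0.001, 0.001]
force: [-1.2, -3.0, -1.9]
opening: 0.0004
```

Request:
{"api": "jog_arm", "payload": {"motion": "0 -2 0 0; 0 -2 0 0; 0 -2 0 0; 0 -2 0 0; 0 -2 0 0; 0 -1.8 0 0; 0 -1.5 0 0; 0 -1 0 0"}}

```text
clock: 21.45
tcp_pos: [0.5672, -0.0396, 0.0372]
orientation: [0.999, -0.053, 0.001, 0.0]
force: [-1.7, -5.6, 7.4]
opening: -0.0
```

Request:
{"api": "jog_arm", "payload": {"motion": "0 -0.5 0 0; 0 -0.5 0 0; 0 -0.6 0 0; 0 -0.6 0 0; 0 -0.5 0 0; 0 -0.4 0 0; 0 -0.2 0 0; 0 0 0 0"}}

```text
clock: 22.12
tcp_pos: [0.5706, -0.0077, 0.0371]
orientation: [0.999, -0.053, 0.001, 0.0]
force: [-1.3, -4.5, 5.4]
opening: -0.0002
```

Request:
{"api": "jog_arm", "payload": {"motion": "0 -0.3 0 0; 0 -0.3 0 0; 0 -0.3 0 0; 0 -0.2 0 0; 0 -0.2 0 0; 0 -0.2 0 0; 0 -0.1 0 0; 0 0 0 0"}}

```text
clock: 22.78
tcp_pos: [0.5723, 0.008, 0.0371]
orientation: [0.999, -0.053, 0.001, 0.0]
force: [-0.6, -5.4, 6.1]
opening: 0.0
```

Request:
{"api": "jog_arm", "payload": {"motion": "0 -0.1 0 0; 0 -0.1 0 0; 0 -0.1 0 0; 0 -0.1 0 0; 0 0 0 0"}}

```text
clock: 23.2
tcp_pos: [0.5727, 0.0119, 0.0371]
orientation: [0.999, -0.053, 0.001, 0.0]
force: [-0.6, -5.9, 6.0]
opening: -0.0003
```

Request:
{"api": "jog_arm", "payload": {"motion": "0 -0.1 0 0; 0 -0.1 0 0; 0 -0.1 0 0; 0 0 0 0"}}

```text
clock: 23.53
tcp_pos: [0.573, 0.0149, 0.0371]
orientation: [0.999, -0.053, 0.001, 0.0]
force: [-0.2, -5.3, 6.1]
opening: -0.0002
```

Request:
{"api": "jog_arm", "payload": {"motion": "0 -0.1 0 0; 0 -0.1 0 0; 0 0 0 0"}}

```text
clock: 23.78
tcp_pos: [0.5731, 0.0168, 0.0371]
orientation: [0.999, -0.053, 0.001, 0.0]
force: [-2.0, -6.7, 6.2]
opening: -0.0002
```

Request:
{"api": "jog_arm", "payload": {"motion": "0 -0.1 0 0; 0 -0.1 0 0; 0 0 0 0"}}

```text
clock: 24.03
tcp_pos: [0.573, 0.0191, 0.0367]
orientation: [0.999, -0.053, 0.0, 0.0]
force: [-0.3, 0.5, -0.3]
opening: 0.0001
```

Request:
{"api": "jog_arm", "payload": {"motion": "0 -0.1 0 0; 0 -0.1 0 0; 0 0 0 0"}}

```text
clock: 24.28
tcp_pos: [0.5731, 0.0208, 0.0364]
orientation: [0.999, -0.053, 0.0, 0.0]
force: [0.6, -2.1, 0.9]
opening: 0.0001
```

Request:
{"api": "jog_arm", "payload": {"motion": "0 -0.1 0 0; 0 -0.1 0 0; 0 0 0 0"}}

```text
clock: 24.53
tcp_pos: [0.5733, 0.0225, 0.0363]
orientation: [0.999, -0.053, 0.0, 0.0]
force: [-0.5, -3.6, 0.6]
opening: 0.0003
```

Request:
{"api": "jog_arm", "payload": {"motion": "0 -0.1 0 0; 0 -0.1 0 0; 0 0 0 0"}}

```text
clock: 24.78
tcp_pos: [0.5735, 0.0243, 0.0363]
orientation: [0.999, -0.053, 0.0, 0.0]
force: [0.9, -6.9, 0.5]
opening: -0.0005
```

Request:
{"api": "jog_arm", "payload": {"motion": "0 -0.1 0 0; 0 -0.1 0 0; 0 0 0 0"}}

```text
clock: 25.03
tcp_pos: [0.5736, 0.0253, 0.0363]
orientation: [0.999, -0.053, 0.0, 0.001]
force: [-0.0, -17.2, 0.4]
opening: -0.0002
```

The force has risen to 17 N and the tool has stopped advancing: the jaws are stopping this bush. I'll hold briefly, then pull it back out.

Request:
{"api": "jog_arm", "payload": {"motion": "0 0 0 0; 0 0 0 0; 0 0.2 0 0; 0 0.4 0 0; 0 0.6 0 0; 0 1 0 0; 0 1.6 0 0; 0 2 0 0"}}

```text
clock: 25.7
tcp_pos: [0.5674, -0.0313, 0.0365]
orientation: [0.999, -0.053, 0.0, -0.0]
force: [0.1, 3.8, 4.1]
opening: -0.0002
```

Request:
{"api": "jog_arm", "payload": {"motion": "0 2 0 0; 0 2 0 0; 0 2 0 0; 0 2 0 0; 0 1.5 0 0; 0 0.8 0 0; 0 0 0 0; 0 0 0 0"}}

```text
clock: 26.37
tcp_pos: [0.5562, -0.1338, 0.0362]
orientation: [0.999, -0.054, -0.0, -0.0]
force: [-0.1, -0.3, -0.7]
opening: 0.0002
```

Request:
{"api": "jog_arm", "payload": {"motion": "-0.6 0 0 0; -1.4 0 0 0; -2.2 0 0 0; -2.4 0 0 0; -2.4 0 0 0; -2.2 0 0 0; -1.6 0 0 0; -0.8 0 0 0"}}

```text
clock: 27.03
tcp_pos: [0.4193, -0.118, 0.0365]
orientation: [0.999, -0.053, -0.0, -0.0]
force: [3.4, 0.0, -0.9]
opening: -0.0003
```

Request:
{"api": "jog_arm", "payload": {"motion": "0.3 -0.6 0 0; -0.2 -1 0 0; -0.2 -1.6 0 0; -0.2 -2 0 0; -0.2 -2 0 0; 0 0 0 0; 0 0 0 0"}}

```text
clock: 27.62
tcp_pos: [0.4247, -0.0457, 0.0362]
orientation: [0.999, -0.052, 0.0, 0.0]
force: [0.3, -0.6, -0.6]
opening: 0.0
```

```bash
python3 - <<'E'
from bench import arm
import cv2,numpy as np
print(arm.sense()["tcp_pos"])
a=arm.capture("side")["image"][:,:,::-1]
a=cv2.resize(a[165:265,255:455],(800,400),interpolation=cv2.INTER_CUBIC)
cv2.imwrite("pics/c4.png",a)
E
```

```text
[ 0.42466721 -0.04573207  0.03622787]
```

View pics/c4.png

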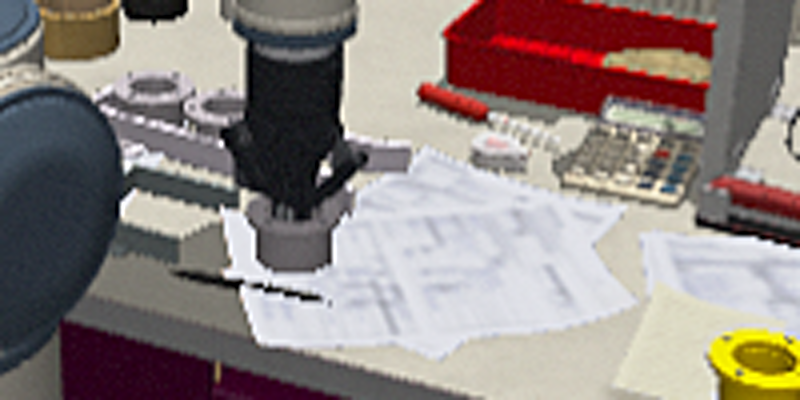

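The bush is standing in front of the bay's opening, with its flange at (300,205) in the crop, and is clear of the pen. Now I'll slide it in.

Request:
{"api": "jog_arm", "payload": {"motion": "-0.1 -1 0 0; -0.2 -1.8 0 0; -0.2 -2 0 0; -0.2 -2 0 0; -0.2 -2 0 0; -0.2 -1.8 0 0; -0.1 -1.3 0 0; 0 -0.9 0 0"}}

```text
clock: 28.33
tcp_pos: [0.4256, 0.0826, 0.0363]
orientation: [0.999, -0.053, 0.0, 0.0]
force: [-0.0, -0.1, -0.5]
opening: -0.0001
```

Request:
{"api": "jog_arm", "payload": {"motion": "0 0 0 0; 0 0 0 0; 0 0.25 0 0; 0 0.25 0 0; 0 0 0 0; 0 0 -0.5 0; 0 0 -0.5 0; 0 0 -1 0"}}

```text
clock: 29.0
tcp_pos: [0.4247, 0.0763, 0.0564]
orientation: [0.999, -0.053, -0.0, 0.0]
force: [-0.6, -0.2, 0.3]
opening: 0.0001
```

Request:
{"api": "jog_arm", "payload": {"motion": "0 0 -2 0; 0 0 -3 0; 0 0 -3 0; 0 3 -2 0; 0 4 0 0; 0 4 0 0; 0 4 0 0; 0 4 0 0"}}

```text
clock: 29.67
tcp_pos: [0.4043, -0.1141, 0.1571]
orientation: [0.999, -0.053, 0.001, 0.0]
force: [0.1, 0.1, -0.4]
opening: 0.0001
```

Request:
{"api": "jog_arm", "payload": {"motion": "0 4 0 0; 0 4 0 0; 0 4 0 0; 0 4 0 0; 0 3 0 0; 0 2 0 0; 0 0 0 0; 0 0 0 0"}}

```text
clock: 30.33
tcp_pos: [0.3821, -0.3218, 0.1566]
orientation: [0.999, -0.054, 0.0, 0.0]
force: [0.0, 1.6, -1.2]
opening: 0.0004
```

```bash
python3 - <<'E'
from bench import arm
import cv2,numpy as np
a=arm.capture("side")["image"][:,:,::-1];b=arm.capture("top")["image"][:,:,::-1]
cv2.imwrite("pics/s5.png",a);cv2.imwrite("pics/t5.png",b)
a=cv2.resize(a[165:240,255:355],(400,300),interpolation=cv2.INTER_CUBIC)
b=cv2.resize(b[140:240,235:368],(400,300),interpolation=cv2.INTER_CUBIC)
cv2.imwrite("pics/c5.png",np.hstack([a,b]))
E
```

```text
(no output)
```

View pics/c5.png

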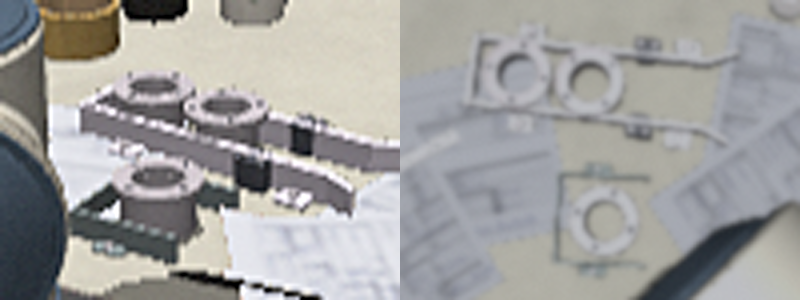

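The view is clear: two bushes in the lane at (518,75) and (589,82), and the third inside the bay at (604,219). I'll check the numbers.

```bash
python3 - <<'E'
from bench import arm
from h import *
np.set_printoptions(precision=4,suppress=True)
T=cam(arm.capture("top"));S=cam(arm.capture("side"))
G=np.array([.574,.034]);B=np.array([.426,.078])
for n,a,b in(("end",(518,75),(154,86)),("near",(589,82),(228,106)),("bay",(604,219),(156,177))):
    p=((a[0]-400)/3.008+235-.33,a[1]/3+140-.33);q=(b[0]/4+255-.37,b[1]/4+165-.37)
    P,e=tri(T,p,S,q);d=P[:2]-(B if n=="bay" else G);t=.045 if n=="bay" else .106
    c,s=np.cos(t),np.sin(t);print(n,P,e,"local",[c*d[0]-s*d[1],s*d[0]+c*d[1]])
E
```

```text
end [0.5869 0.1731 0.0477] 0.0005090379017653445 local [np.float64(-0.0019264636959287571), np.float64(0.13972005250560907)]
near [0.5794 0.0933 0.0469] 0.0015399675260565132 local [np.float64(-0.0009197490834651038), np.float64(0.05952853656762671)]
bay [0.4263 0.0781 0.0456] 0.00313404595002943 local [np.float64(0.00030734089544695017), np.float64(0.00014086904592470507)]
```

All three are well inside tolerance and the arm is clear.

```bash
python3 -c "
from bench import arm
arm.job_done();print(arm.sense()['clock'])"
```

```text
the job is handed in; nothing more can be done
the job is handed in; nothing more can be done
```

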